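# Hygiene check of a citrus press with a contact paddle

### The arm

A 6-joint arm with a two-finger parallel gripper is mounted at the origin on the work surface. World frame = base frame: x ahead of the robot, y to its left, z up, the work surface at z = 0. Lengths are in m, angles in rad, forces in N, time in s.
With the tool pointing down it reaches from about 0.25 to 0.775 m from the base axis. Payload 4 kg.
Tool frame: the origin (TCP) lies midway between the tips of the shut fingers; the grasp point (between the pads) lies 19 mm behind it (grip_point_offset is the distance from the TCP to the grasp point, in m); z points along the fingers, y is the line along which they close (so a half turn about z gives the same grasp; the last joint's range is limited). The gripper opens to 94 mm and grips with 3 to 60 N. Pads are 16 mm wide; open, the fingers measure 119 mm over their backs; the gripper's body (75 mm by 177 mm) begins 78 mm behind the grasp point.
Start: joints at [1.082, 0.087, 1.371, -0, 1.684, -0.103], TCP at [0.207, 0.51, 0.206] pointing down, gripper open.
Joint ranges: [-3.1, 3.1], [-0.76, 2.03], [0.27, 2.55], [-1.08, 4.22], [0.17, 2.65], [-2.57, 2.57]. Speed limits (rad/s): [2.79, 2.79, 3.14, 3.14, 3.14, 3.14].

### API

Orientations are given as [roll, pitch, yaw] about the fixed x, y, z axes, in that order (R = Rz(yaw) Ry(pitch) Rx(roll)).
In Python, from bench import * gives the robot as it stands.
- The arm moves only by the tool carry_out, never from a script. Its argument "commands" is a list of rows, each a list of 6 numbers: the shift along the tool's x, y, z in m, then the turn, a rotation vector about the tool's x, y, z in rad. In form: [[tx, ty, tz, rx, ry, rz], ...]. A call has exactly 5 rows; each row is the pose to reach, as a shift and turn from the pose commanded when the call began, along the tool's axes at that moment; what a row does not reach only later rows make up. A row lasts 1/10 s, in which the tool goes at most 50 mm and 8.59 degrees, less where a joint would pass 70% of its speed; a pose out of reach is approached as far as the arm can. A call with a gripper value outside its range is refused whole. "jaw" is the opening, from 0 (shut) to 1 (fully open), set as the call begins (left out, the last holds). The fingers move at their own pace and stop on an object; the grip force is fixed at half the most. Time passes only in rows, so rows that repeat a pose let the fingers close, or fill a call up. It gives the time, the measured TCP pose, the force, the opening and the grip force at its end, in the units of the state.
- get_obs(): the state, without advancing time (a new reading comes with each control period).
- snapshot(name): name is "side" or "top" or "wrist"; returns a dict with "img" (420x560x3 uint8, red, green, blue), "range_z" (420x560 float32, m along the optical axis (not along the pixel's ray), 0 where there is no reading), "fx", "fy", "cx", "cy" (pixels), "R" (3x3) and "t" (3): a world point X has camera coordinates R X + t. Camera axes: x right, y down, z forward; pixel columns grow to the right and rows downward; lengths in m; the calibration is good to about 2 mm. A picture is of the moment at which its call begins.
- close_job(): hands the job in; it is judged then, once.
The state is a dict: "time": time; "joint_positions": joint angles; "qvel": joint speeds; "joint_torque": joint torques, N m; "tool_pos": TCP position; "ee_rot": TCP orientation; "wrist_force": force on the tool from outside, world axes, zero at the start; "wrist_torque": the same for the moment, N m; "width": finger opening in m; "finger_force": force on a finger pad.
Only numpy, scipy, OpenCV 4.12 (cv2) and the standard library are available. Lean on these libraries where they do the work, as an engineer would, in place of code of your own. Each camera call takes 0.05 s, during which the arm holds its last target. There are 200 camera calls.

### The job

Check that the citrus press is clean: take the white paddle out of its wooden block and, holding it, rest its tip lightly for a second on the middle of the round stud in the drip tray, then for a second on the middle of the round disc on top of the press handle, without working the handle. Then push the paddle's blade down the slot of the grey reader as far as its shoulder, let go and leave it standing there. Do not disturb the pitcher, tumbler, coaster and funnel.

Things in the scene. Friction and masses are not known exactly. Their poses are not given: they have to be found in the camera images.
- paddle: Loose white plastic test paddle, about 60 g, 130 mm tall, upright at the start, blade in the wooden block. Origin: centre of the blade's lower end, z up along it. From the origin up: blade 5 (x) by 18 (y) mm, 0 to 40 mm; shoulder 18 by 32 mm, 40 to 48 mm; grip 16 (x) by 24 (y) mm, 48 to 130 mm. A half turn about z changes nothing.
- paddle_tip (a point): The tip: centre of the lower end of the paddle's blade (the paddle's origin, same axes).
- block: Fixed wooden block 70 (x) by 80 (y) by 50 mm high with a slot in its top, 8 mm by 21 mm, 42 mm deep, long side along y, in which the paddle stands at the start, its shoulder on the block's top. Origin at the centre of its underside, z up. Block and reader may change sides.
- reader: Fixed grey plastic hygiene reader 100 mm wide (y) with a dark sloping screen at its -x end; the slotted part is 70 (x) by 100 (y) by 65 mm high, the low screen part reaches to x = -90 mm. Origin on the underside, below the middle of the slot, z up.
- reader_slot (a point): Centre of the slot's mouth in the reader's top, 65 mm up; reader's axes. Slot 10 mm (x) by 23 mm (y), chamfered, 42 mm deep, straight down: the blade fits with its width along y, either way round, until the shoulder sits on the reader's top with the tip 40 mm below the mouth.
- press: Fixed steel citrus press, origin under its base, z up (mm): base x -150..70, y -110..110, 18 high, drip tray at its -x side; column at (20, -87), 203 high; bowl radius 52, with cone 117 high, at (20, 10), spout to x -50; sprung lever at x 20, z 190, level along +y from y -85 to 175, a cup of radius 36 hanging under it at y 10, down to z 135.
- tray_stud (a point): Centre of the top of the round steel stud (18 mm across, 9 mm tall, the sprung drain plunger) in the dark drip tray at the press's -x side; untouched at (-105, 0, 27) mm in the press's axes. First test point; it starts to sink at about 1 N, then 1 mm per 0.8 N, and stops hard after 7 mm.
- handle_disc (a point): Centre of the top of the round steel disc (18 mm across, 4 mm proud) on top of the free (+y) end of the press's dark 26 mm handle; with the handle up at (20, 150, 207) mm in the press's axes. Second test point; it gives when pressed.
- press_handle (a joint): Angle of the sprung press handle: 0 up, at rest; grows to 0.4 rad as its +y end is pushed down, about the column's top 235 mm from the disc. The disc starts to give at about 1 to 2 N, then about 5 mm (0.02 rad) per newton; it springs back.
- pitcher: Loose empty white ceramic pitcher, 180 mm high, 116 mm across, handle at its +y side reaching 94 mm out. Origin at the centre of its underside. Leave alone.
- tumbler: Loose glass tumbler standing upside down on the coaster, 105 mm high, 76 mm across. Origin at the centre of its underside. Leave alone.
- coaster: Loose round wooden coaster 96 mm across, 10 mm thick, under the tumbler. Origin at the centre of its underside. Leave alone.
- funnel: Loose grey funnel standing mouth down, 100 mm high, 100 mm across. Origin at the centre of its underside. Leave alone.
There are look-alikes about, which are no part of the job. Leave any blue or red look-alike of the reader alone.

How it is judged:
On the way, in this order (a step that is already met when the one before it is completed fails the run):
1. the held paddle's tip rests on the drip-tray stud (distance between paddle_tip and tray_stud below 0.01 m and contact force between paddle and press above 0.3 N and contact force between the fingers and paddle above 0.5 N), for 0.5 s.
2. then the held paddle's tip rests on the handle disc (distance between paddle_tip and handle_disc below 0.01 m and contact force between paddle and press above 0.3 N and contact force between the fingers and paddle above 0.5 N), for 0.5 s.
3. then the blade is down the reader's slot to the shoulder (horizontal distance between paddle_tip and reader_slot below 0.007 m and z of paddle_tip in the frame of reader_slot below -0.036 m and angle between paddle's own z axis and vertical below 0.12 rad), for 0.2 s.
At the end, for the whole second after the job is handed in: Paddle released and still in the reader slot: tip within 7 mm of its centre line, over 36 mm below its mouth (40 is home), upright within 0.12 rad; press handle up (under 0.05 rad); pitcher, tumbler, coaster, funnel upright within 0.15 rad, within 20 mm of where they stood (all of step 3 and linear speed of paddle below 0.02 m/s and value of joint press_handle below 0.05 rad and distance of each of pitcher, tumbler, funnel, coaster from where it was at the start of the episode below 0.02 m and angle between each of pitcher, tumbler, funnel, coaster's own z axis and vertical below 0.15 rad); the robot touches nothing.
It fails at once if the press handle is worked (pushed down more than 0.25 rad) (value of joint press_handle above 0.25 rad).
It fails at once if the paddle is jabbed at the press with more than 30 N (contact force between paddle and press above 30 N).
It fails at once if pitcher, tumbler, coaster or funnel shifted more than 20 mm or tipped (distance of any of pitcher, tumbler, funnel, coaster from where it was at the start of the episode above 0.02 m or angle between any of pitcher, tumbler, funnel, coaster's own z axis and vertical above 0.3 rad).
It also fails if it takes over 72 s, if anything falls off the work surface, if the arm or the gripper's body presses on something with over 40 N, if the wrist force passes 120 N, or if a joint passes its speed limit or range.

## Working session

There is one attempt and no reset: what is moved stays moved. The work goes in short steps, Python scripts to look and compute and a tool call to move; the robot and the scene stay as the last step left them, time stands still between calls to the robot, and variables do not carry over. Pictures are saved under pics/ and viewed, at most 10 in all, crops included, and the job is handed in when it is done.

Besides the shell and the picture viewer there is one more tool, called as name(argument=value, ...) on one line, values as JSON. carry_out: Moves the arm, as the interface text tells. Its arguments: {"type":"object","properties":{"commands":{"type":"array","items":{"type":"array","items":{"type":"number"}}},"jaw":{"type":"number"}},"required":["commands"]}

```bash
ls; mkdir -p pics
python3 - <<'E'
from bench import *
import cv2,numpy as np
o=get_obs();print({k:np.round(v,3) for k,v in o.items()})
for n in ("top","side"):
    s=snapshot(n);np.savez(f"pics/{n}0.npz",**s);cv2.imwrite(f"pics/{n}0.png",s["img"][:,:,::-1])
    print(n,s["fx"],s["fy"],s["cx"],s["cy"],s["R"].round(3).tolist(),s["t"].round(3), (-s["R"].T@s["t"]).round(3))
E
```

```text
pics
{'time': np.float64(0.0), 'joint_positions': array([ 1.082,  0.088,  1.372, -0.   ,  1.684, -0.103]), 'qvel': array([ 0.001, -0.   , -0.001, -0.001,  0.001, -0.   ]), 'joint_torque': array([ 0.0000e+00, -3.4018e+01, -3.0243e+01,  7.2000e-02,  3.3000e-02,
       -0.0000e+00]), 'tool_pos': array([0.207, 0.509, 0.204]), 'ee_rot': array([-3.139, -0.   ,  2.756]), 'wrist_force': array([ 0.181, -0.228,  0.867]), 'wrist_torque': array([-0.   ,  0.025,  0.052]), 'finger_force': np.float64(0.0), 'width': np.float64(0.094)}
top 503.5197699586418 503.5197699586418 289.2461591357668 204.69450782084098 [[-0.029, -1.0, 0.007], [-0.997, 0.029, -0.065], [0.064, -0.009, -0.998]] [0.002 0.506 1.69 ] [0.396 0.003 1.719]
side 391.7351730746708 391.7351730746708 277.15425839109207 208.6977482473812 [[0.797, -0.603, 0.017], [-0.383, -0.527, -0.758], [0.466, 0.598, -0.652]] [-0.39   0.283  0.997] [-0.046 -0.683  0.871]
```

View pics/top0.png

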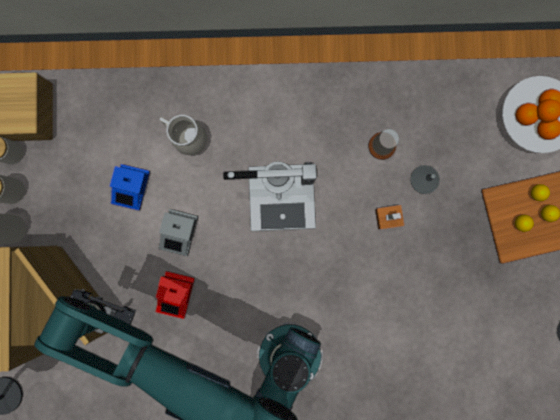

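View pics/side0.png

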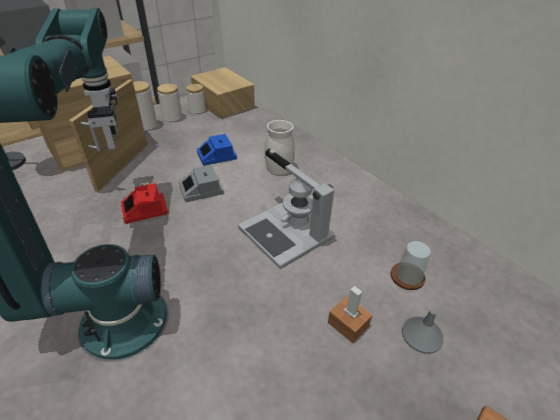

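The top view shows the press at about (282,195), the stud at (283,216), the handle disc near (240,175), the block with paddle at (390,217) and the grey reader at (179,231). Next I'll turn those pixels into coarse positions.

```bash
cat > h.py <<'E'
import cv2,numpy as np
from scipy.spatial.transform import Rotation as Ro
def ray(s,u,v,z):
    "pixels -> world points on plane z"
    u=np.atleast_1d(u).astype(float);v=np.atleast_1d(v).astype(float)
    d=np.c_[(u-s["cx"])/s["fx"],(v-s["cy"])/s["fy"],np.ones_like(u)]@s["R"]
    c=-s["R"].T@s["t"]
    return c+d*((z-c[2])/d[:,2])[:,None]
def cloud(s):
    v,u=np.mgrid[:420,:560];z=s["range_z"]
    P=np.dstack([(u-s["cx"])/s["fx"]*z,(v-s["cy"])/s["fy"]*z,z])
    W=(P-s["t"])@s["R"];W[z==0]=np.nan
    return W
def rect(mask,s,z):
    "largest contour of mask, min-area rectangle on plane z"
    c=max(cv2.findContours(mask.astype(np.uint8),0,1)[0],key=cv2.contourArea)[:,0,:]
    p=ray(s,c[:,0],c[:,1],z)[:,:2]
    return cv2.minAreaRect((p*1000).astype(np.float32))
def rel(o,target,yaw=None):
    "shift in tool axes to bring the TCP to target with tool down at given yaw"
    R=Ro.from_euler("xyz",o["ee_rot"]);
    r=np.zeros(3) if yaw is None else (R.inv()*Ro.from_euler("xyz",[np.pi,0,yaw])).as_rotvec()
    return np.r_[R.inv().apply(np.array(target)-o["tool_pos"]),r].round(4)
E
python3 - <<'E'
from h import *
s=dict(np.load("pics/top0.npz"));W=cloud(s);im=s["img"].astype(int)
hsv=cv2.cvtColor(s["img"],cv2.COLOR_RGB2HSV)
def box(m,x0,y0,x1,y1):
    k=np.zeros(m.shape,bool);k[y0:y1,x0:x1]=m[y0:y1,x0:x1];return k
Z=np.nan_to_num(W[...,2])
print("block",rect(box((Z>.035)&(Z<.065),365,195,415,240),s,.05))
print("paddle",[ (W[p[1],p[0]]*1000).round() for p in np.argwhere(box(Z>.10,365,195,415,240))[:,::-1]])
print("reader top",rect(box((Z>.055)&(Z<.08),150,200,210,265),s,.065))
print("reader all",rect(box((Z>.012)&(Z<.08),150,200,210,265),s,.03))
print("base",rect(box((Z>.01)&(Z<.04),235,150,330,240),s,.018))
print("lever",rect(box((Z>.17)&(Z<.23),210,150,330,190),s,.2))
tray=box((hsv[...,2]<110),255,195,310,235);print("tray",rect(tray,s,.018))
for u,v in ((283,216),(240,175),(390,217),(176,227)):print(u,v,(W[v,u]*1000).round())
a=cv2.resize(s["img"][150:250,210:330],None,fx=5,fy=5,interpolation=2)
cv2.imwrite("pics/c1.png",a[:,:,::-1])
E
```

```text
block ((453.9181823730469, -345.92193603515625), (70.0788345336914, 83.34882354736328), 6.974562168121338)
paddle [array([ 462., -347.,  138.]), array([ 461., -347.,  149.]), array([ 461., -351.,  146.]), array([ 461., -356.,  139.]), array([ 460., -335.,  115.]), array([ 459., -335.,  133.]), array([ 458., -335.,  146.]), array([ 458., -339.,  142.]), array([ 458., -342.,  144.]), array([ 458., -346.,  142.]), array([ 458., -348.,  146.]), array([ 458., -351.,  147.]), array([ 458., -354.,  147.]), array([ 458., -359.,  140.]), array([ 457., -335.,  102.]), array([ 456., -333.,  125.]), array([ 456., -336.,  126.]), array([ 456., -337.,  138.]), array([ 455., -343.,  140.]), array([ 455., -345.,  142.]), array([ 455., -349.,  142.]), array([ 455., -352.,  140.]), array([ 455., -356.,  139.]), array([ 455., -359.,  136.]), array([ 453., -335.,  115.]), array([ 453., -334.,  134.]), array([ 452., -336.,  140.]), array([ 452., -339.,  143.]), array([ 452., -341.,  145.]), array([ 452., -345.,  145.]), array([ 452., -348.,  142.]), array([ 452., -351.,  147.]), array([ 452., -353.,  148
[... 462 characters left out ...]
 446., -341.,  144.]), array([ 446., -346.,  137.])]
reader top ((434.13104248046875, 361.3999938964844), (103.58018493652344, 88.62110900878906), 74.31432342529297)
reader all ((425.868896484375, 366.8756103515625), (114.57357025146484, 140.4087677001953), 73.96351623535156)
base ((509.6799621582031, 13.984550476074219), (183.2907257080078, 225.29019165039062), 1.3974568843841553)
lever ((592.9645385742188, 46.172935485839844), (282.5160827636719, 58.72422409057617), 89.96212768554688)
tray ((465.1199951171875, 12.187080383300781), (89.9091567993164, 146.5569610595703), 0.8401449918746948)
283 216 [467.  10.  33.]
240 175 [588. 136. 200.]
390 217 [ 451. -337.   91.]
176 227 [440. 365.  47.]
```

View pics/c1.png

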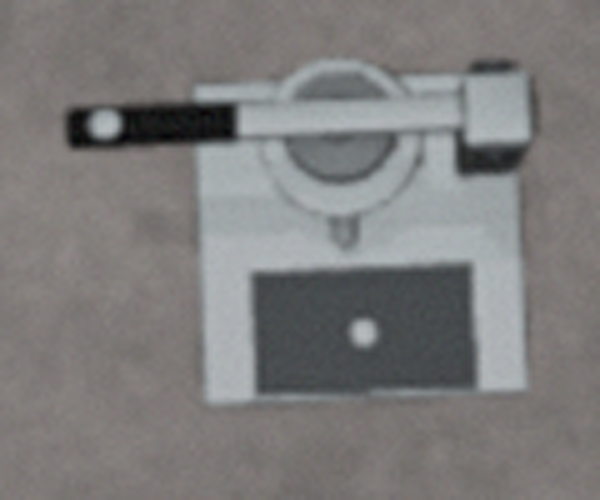

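Run:
```python
from bench import *
from h import *
o=get_obs();s=snapshot("wrist")
R=Ro.from_euler("xyz",o["ee_rot"])
print("cam in tool",R.inv().apply(-s["R"].T@s["t"]-o["tool_pos"]).round(3),(s["R"]@R.as_matrix()).round(3).tolist(),s["fx"])
print(rel(o,[.434,.361,.32],1.35))
```

```text
cam in tool [ 0.071  0.001 -0.18 ] [[-0.0, 1.0, -0.0], [-0.968, -0.001, -0.251], [-0.251, 0.0, 0.968]] 298.3952908183182
[-2.6630e-01 -5.2000e-02 -1.1550e-01 -1.8000e-03  1.2000e-03  1.4058e+00]
```

carry_out(commands=[[-0.05,-0.01,-0.03,0,0,0.15],[-0.1,-0.02,-0.05,0,0,0.3],[-0.15,-0.03,-0.07,0,0,0.45],[-0.2,-0.04,-0.09,0,0,0.6],[-0.25,-0.05,-0.115,0,0,0.75]])

```text
time: 0.65
tool_pos: [0.398, 0.3828, 0.3079]
ee_rot: [-3.14, 0.0, 2.0]
wrist_force: [-0.1, 0.9, -1.0]
width: 0.094
finger_force: 0.0
```

carry_out(commands=[[-0.01,0,0,0,0,0.15],[-0.01,0,0,0,0,0.3],[-0.01,0,0,0,0,0.45],[-0.01,0,0,0,0,0.6],[-0.01,0,0,0,0,0.65]])

```text
time: 1.15
tool_pos: [0.4012, 0.3749, 0.3074]
ee_rot: [-3.141, 0.001, 1.352]
wrist_force: [-0.3, 0.2, 0.9]
width: 0.0941
finger_force: 0.0
```

Run:
```python
from bench import *
from h import *
o=get_obs();s=snapshot("wrist");np.savez("pics/reader.npz",**s);cv2.imwrite("pics/reader.png",s["img"][:,:,::-1])
print({k:np.round(o[k],3) for k in("time","tool_pos","ee_rot","joint_positions","wrist_force")})
print("to stud view",rel(o,[.50,.04,.34],1.65))
```

```text
{'time': np.float64(1.15), 'tool_pos': array([0.401, 0.375, 0.307]), 'ee_rot': array([-3.141e+00,  1.000e-03,  1.352e+00]), 'joint_positions': array([0.648, 0.089, 1.168, 0.   , 1.885, 0.867]), 'wrist_force': array([-0.31 ,  0.157,  0.939])}
to stud view [-0.3055  0.1692 -0.0325 -0.0007  0.0006 -0.2982]
```

View pics/reader.png

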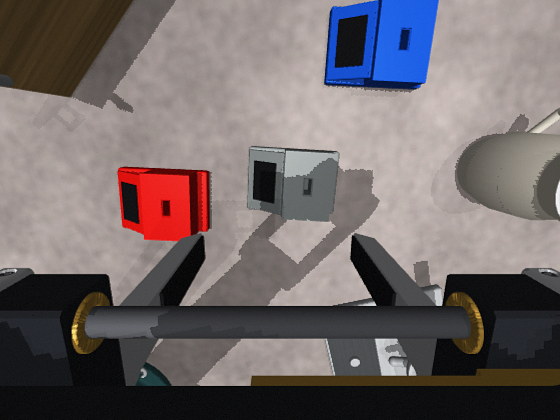

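The wrist view shows the grey reader at (293,183), with its slot at about (307,186). Red and blue look-alikes sit on either side of it. I'll measure the slot and move on to the press.

Run:
```python
from h import *
s=dict(np.load("pics/reader.npz"));g=cv2.cvtColor(s["img"],cv2.COLOR_RGB2GRAY)
print(g[174:200,298:318:1][::3])
k=np.zeros(g.shape,bool);k[174:198,299:316]=g[174:198,299:316]<70
print(k.sum(),rect(k,s,.065))
n=np.argwhere(k).mean(0);print(n,ray(s,n[1],n[0],.065)*1000)
W=cloud(s);Z=np.nan_to_num(W[...,2]);m=np.zeros(g.shape,bool);m[130:230,240:350]=((Z>.052)&(Z<.08))[130:230,240:350]
print("top",rect(m,s,.065), np.nanmedian(Z[m]))
```

```text
[[172 172 180 177 179 170 170 172 168  96  98 102 106 106 106 104 104 104
  105 106]
 [103 103 102 103 105 102  94 100 103 101 105 103 102 103 105 105 107 104
  104 106]
 [104 104 104 105 103  94  79  92  94  93  72  31  32  45  83  95 105 102
  104 104]
 [105 104 103 105 102  82  83  92  92  90  57  35  39  55  83 100 104 101
  103 101]
 [105 103 103 104 102  83  86  92  94  87  45  36  42  72  84 105 104 105
  102 102]
 [103 103 105 107 101  74  73  76  78  71  33  34  46  84  89 104 103 104
  101 104]
 [105 104 104 106  98  72  44  45  44  44  42  42  54  80 100 103 104 101
  104 105]
 [103 103 103 103  94  83  89  90  88  91  87  81  86  82  99 104 102 103
  105 104]
 [103 103 104 104 105 105 103 102 102 103 104 103 105 101 100 102 101 103
  105 101]]
77 ((443.4363098144531, 360.18536376953125), (22.65347671508789, 10.22498893737793), 72.77616119384766)
[187.67532468 308.06493506] [[444.26706458 358.35003503  65.        ]]
top ((436.0505065917969, 362.1614990234375), (100.89700317382812, 86.01292419433594), 74.11795043945312) 0.06519812524085442
```

carry_out(commands=[[-0.04,0.02,-0.006,0,0,-0.06],[-0.08,0.045,-0.012,0,0,-0.12],[-0.125,0.07,-0.018,0,0,-0.18],[-0.165,0.09,-0.024,0,0,-0.24],[-0.205,0.115,-0.03,0,0,-0.3]])

```text
time: 1.7
tool_pos: [0.4696, 0.1486, 0.3382]
ee_rot: [3.141, -0.0, 1.66]
wrist_force: [1.1, -1.2, 0.2]
width: 0.0941
finger_force: 0.0
```

carry_out(commands=[[-0.04,0.01,0,0,0,0],[-0.08,0.02,0,0,0,0],[-0.11,0.03,0,0,0,0],[-0.11,0.03,0,0,0,0],[-0.11,0.03,0,0,0,0]])

```text
time: 2.2
tool_pos: [0.5089, 0.0431, 0.3374]
ee_rot: [-3.14, -0.001, 1.655]
wrist_force: [-0.3, 1.3, -0.2]
width: 0.094
finger_force: 0.0
```

Run:
```python
from bench import *
from h import *
o=get_obs();s=snapshot("wrist");np.savez("pics/press.npz",**s);cv2.imwrite("pics/press.png",s["img"][:,:,::-1])
print({k:np.round(o[k],3) for k in("time","tool_pos","ee_rot","joint_positions","wrist_force")})
print("to block view",rel(o,[.46,-.32,.34],1.69))
```

```text
{'time': np.float64(2.2), 'tool_pos': array([0.509, 0.043, 0.337]), 'ee_rot': array([-3.140e+00, -1.000e-03,  1.655e+00]), 'joint_positions': array([-2.700e-02,  1.200e-02,  1.189e+00,  1.000e-03,  1.941e+00,
       -1.110e-01]), 'wrist_force': array([-0.288,  1.28 , -0.17 ])}
to block view [-0.3577 -0.0794 -0.0028 -0.0012 -0.0009 -0.0348]
```

View pics/press.png

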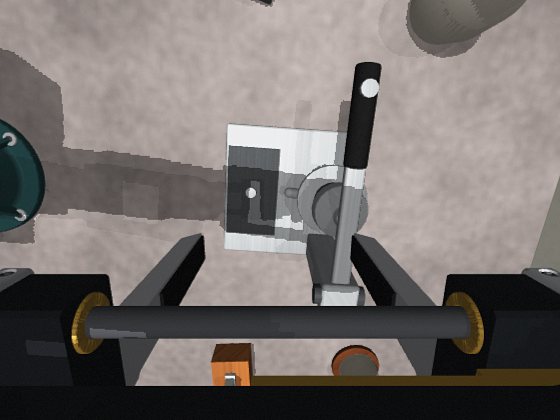

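The wrist view shows the stud at about (251,193) and the handle disc at (370,88). I'll measure both and move to the block.

Run:
```python
from h import *
s=dict(np.load("pics/press.npz"));g=cv2.cvtColor(s["img"],cv2.COLOR_RGB2GRAY)
def blob(x0,y0,x1,y1,t,z):
    k=np.zeros(g.shape,bool);k[y0:y1,x0:x1]=g[y0:y1,x0:x1]>t
    c=max(cv2.findContours(k.astype(np.uint8),0,1)[0],key=cv2.contourArea);(u,v),r=cv2.minEnclosingCircle(c)
    n=cv2.moments(c);u2,v2=n["m10"]/n["m00"],n["m01"]/n["m00"]
    print((u,v,r),(u2,v2),ray(s,[u,u2],[v,v2],z).round(4).tolist())
blob(240,183,262,204,130,.027);blob(357,75,383,102,130,.207)
W=cloud(s);Z=np.nan_to_num(W[...,2])
m=np.zeros(g.shape,bool);m[110:260,215:330]=((Z>.01)&(Z<.03))[110:260,215:330];print("base",rect(m,s,.018))
print("disc z",np.nanmedian(Z[83:93,366:374]),"stud z",np.nanmedian(Z[190:196,249:254]))
m=np.zeros(g.shape,bool);m[60:310,330:390]=((Z>.17)&(Z<.23))[60:310,330:390];print("lever",rect(m,s,.203))
t=dict(np.load("pics/top0.npz"));print(ray(t,[282.4],[216.4],.027),ray(t,[230.8],[175],.207))
```

```text
(250.66000366210938, 192.63999938964844, 4.940258979797363) (251.17857142857142, 192.5) [[0.4683, 0.0113, 0.027], [0.4691, 0.0116, 0.027]]
(375.30950927734375, 88.0, 14.62072467803955) (372.36161616161615, 88.4459595959596) [[0.5961, 0.1634, 0.207], [0.5933, 0.1628, 0.207]]
base ((515.5955810546875, 12.729782104492188), (184.0276336669922, 218.40151977539062), 0.8613274097442627)
disc z 0.20754930320519005 stud z 0.027247950300074604
lever ((589.3480224609375, 54.07904052734375), (44.49958801269531, 264.7000732421875), 5.284390926361084)
[[0.46591022 0.01174883 0.027     ]] [[0.58794107 0.16294833 0.207     ]]
```

carry_out(commands=[[-0.045,-0.01,0,0,0,-0.01],[-0.09,-0.02,0,0,0,-0.02],[-0.135,-0.03,0,0,0,-0.03],[-0.18,-0.04,0,0,0,-0.035],[-0.225,-0.05,0,0,0,-0.035]])

```text
time: 2.75
tool_pos: [0.4781, -0.1849, 0.3383]
ee_rot: [3.14, 0.0, 1.695]
wrist_force: [0.4, 0.3, 0.5]
width: 0.0941
finger_force: 0.0
```

carry_out(commands=[[-0.045,-0.01,0,0,0,0],[-0.09,-0.02,0,0,0,0],[-0.13,-0.025,0,0,0,0],[-0.13,-0.025,0,0,0,0],[-0.13,-0.025,0,0,0,0]])

```text
time: 3.25
tool_pos: [0.4695, -0.3163, 0.3374]
ee_rot: [-3.141, -0.002, 1.692]
wrist_force: [0.8, -0.2, 0.7]
width: 0.0939
finger_force: 0.0
```

Run:
```python
from bench import *
from h import *
o=get_obs();s=snapshot("wrist");np.savez("pics/block.npz",**s);cv2.imwrite("pics/block.png",s["img"][:,:,::-1])
print({k:np.round(o[k],3) for k in("time","tool_pos","ee_rot","joint_positions","wrist_force")})
W=cloud(s);Z=np.nan_to_num(W[...,2])
near=(np.abs(W[...,0]-.456)<.08)&(np.abs(W[...,1]+.346)<.08)
print("block",rect(near&(Z>.04)&(Z<.062),s,.05))
print("paddletop",rect(near&(Z>.12)&(Z<.15),s,.14),np.median(Z[near&(Z>.12)]))
hsv=cv2.cvtColor(s["img"],cv2.COLOR_RGB2HSV)
print("brownblock",rect(near&(hsv[...,1]>120)&(hsv[...,2]>60),s,.05))
```

```text
{'time': np.float64(3.25), 'tool_pos': array([ 0.469, -0.316,  0.337]), 'ee_rot': array([-3.141e+00, -2.000e-03,  1.692e+00]), 'joint_positions': array([-6.940e-01,  1.380e-01,  1.055e+00,  1.000e-03,  1.950e+00,
       -8.140e-01]), 'wrist_force': array([ 0.834, -0.173,  0.7  ])}
block ((454.2516784667969, -347.2589416503906), (69.549560546875, 80.17395782470703), 6.908595561981201)
paddletop ((454.5219421386719, -345.14642333984375), (15.791267395019531, 27.12199592590332), 6.461169719696045) 0.4565041394871511
brownblock ((758.172119140625, -663.4930419921875), (586.66650390625, 36.629608154296875), 6.914734840393066)
```

View pics/block.png

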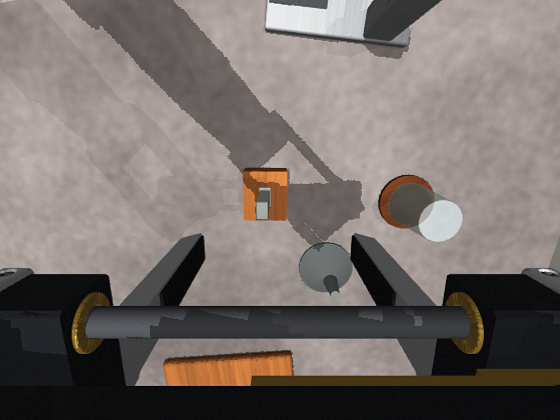

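The wrist view shows the block top centred at about (265,195), with the paddle grip at (263,203). The paddle fit is consistent at (454.5,-346), yaw 6.9°.

Run:
```python
from bench import *
from h import *
o=get_obs();print("grasp",rel(o,[.4545,-.346,.088],1.691))
s=dict(np.load("pics/press.npz"));g=cv2.cvtColor(s["img"],cv2.COLOR_RGB2GRAY)
print(g[76:101:3,356:390:2])
k=np.zeros(g.shape,bool);k[77:100,359:382]=g[77:100,359:382]>190
n=np.argwhere(k);n=(n.min(0)+n.max(0))/2;print(n,ray(s,n[1],n[0],.207))
k=np.zeros(g.shape,bool);k[180:206,240:262]=g[180:206,240:262]>170
n=np.argwhere(k);n=(n.min(0)+n.max(0))/2;print(n,ray(s,n[1],n[0],.027))
```

```text
grasp [-0.0285 -0.0188  0.25    0.0004 -0.0008  0.002 ]
[[ 15  19  23  25  27  28  27  27  28  25  25  17 111 161 162 164 162]
 [ 14  19  22  25  23 127 219 227 221  96  26  16 170 163 163 160 162]
 [ 16  24  21  76 232 225 221 216 220 212 210  30 170 163 164 163 162]
 [ 18  20  46 220 227 224 221 218 223 213 214 201 164 163 163 162 162]
 [ 17  28  80 236 228 224 222 219 221 216 212 207 165 163 162 164 162]
 [ 22  25  65 235 229 222 221 219 215 216 215 165 163 164 164 161 165]
 [ 22  22  34  70 233 225 222 220 214 219  69 172 163 162 161 163 164]
 [ 23  25  28  28  23  50 161 111  17  19  36 169 163 162 164 161 162]
 [ 23  23  30  29  26  31  32  26  26  26  64 160 163 165 163 163 159]]
[ 87.5 369.5] [[0.5903791  0.16337544 0.207     ]]
[192.5 252. ] [[0.47048465 0.01171696 0.027     ]]
```

carry_out(commands=[[-0.01,-0.006,0.04,0,0,0],[-0.02,-0.012,0.08,0,0,0],[-0.0285,-0.019,0.12,0,0,0],[-0.0285,-0.019,0.15,0,0,0],[-0.0285,-0.019,0.165,0,0,0]], jaw=0.6)

```text
time: 3.8
tool_pos: [0.4531, -0.3447, 0.17]
ee_rot: [-3.139, -0.004, 1.694]
wrist_force: [-0.8, -0.0, 0.1]
width: 0.0578
finger_force: 0.0
```

carry_out(commands=[[0,0,0.02,0,0,0],[0,0,0.04,0,0,0],[0,0,0.065,0,0,0],[0,0,0.085,0,0,0],[0,0,0.085,0,0,0]])

```text
time: 4.3
tool_pos: [0.4533, -0.3452, 0.086]
ee_rot: [-3.139, -0.004, 1.693]
wrist_force: [0.3, 0.4, -0.3]
width: 0.0565
finger_force: 0.0
```

Run:
```python
from bench import *
from h import *
o=get_obs();print(rel(o,[.4545,-.346,.088],1.691),o["tool_pos"],o["width"])
s=snapshot("wrist");cv2.imwrite("pics/grasp.png",s["img"][:,:,::-1])
```

```text
[-0.001   0.0011 -0.002  -0.0025 -0.0036  0.0022] [ 0.45326431 -0.34515513  0.08596388] 0.05651831781717983
```

View pics/grasp.png

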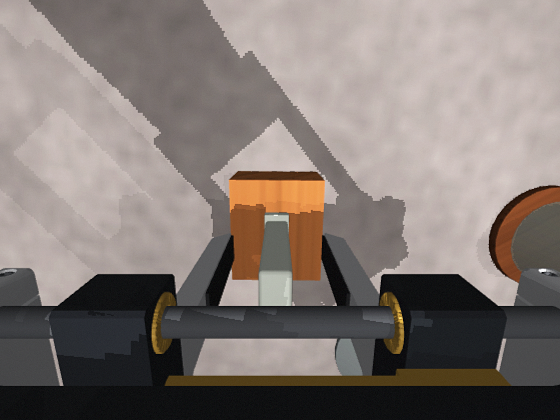

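The paddle at about (275,250) stands centred between the fingers, so I'll close.

carry_out(commands=[[-0.001,0.001,-0.002,-0.002,-0.003,0.002],[-0.001,0.001,-0.002,-0.002,-0.003,0.002],[-0.001,0.001,-0.002,-0.002,-0.003,0.002],[-0.001,0.001,-0.002,-0.002,-0.003,0.002],[-0.001,0.001,-0.002,-0.002,-0.003,0.002]], jaw=0.0)

```text
time: 4.85
tool_pos: [0.4548, -0.3488, 0.0903]
ee_rot: [3.139, 0.003, 1.689]
wrist_force: [-1.0, -0.2, 0.7]
width: 0.0198
finger_force: 0.1
```

carry_out(commands=[[0,0,0,0,0,0],[0,0,0,0,0,0],[0,0,0,0,0,0],[0,0,0,0,0,0],[0,0,0,0,0,0]])

```text
time: 5.35
tool_pos: [0.4542, -0.3488, 0.09]
ee_rot: [3.141, 0.003, 1.689]
wrist_force: [-2.8, 0.3, 3.2]
width: 0.0162
finger_force: 30.0
```

Run:
```python
from bench import *
o=get_obs();print(o)
```

```text
{'time': 5.35, 'joint_positions': array([-7.53103587e-01,  1.85093211e-01,  1.49236197e+00, -1.19242426e-03,
        1.46111460e+00, -8.70777190e-01]), 'qvel': array([ 5.13734570e-04, -2.45226180e-04,  9.70310264e-05,  1.06751309e-03,
        2.68030064e-04, -1.07309867e-04]), 'joint_torque': array([ 1.22403570e+00, -3.55032957e+01, -2.87310755e+01,  9.54170488e-01,
       -7.65925404e-01, -6.07328213e-03]), 'tool_pos': array([ 0.45423056, -0.34879013,  0.08996269]), 'ee_rot': array([3.14055209e+00, 3.07575237e-03, 1.68859706e+00]), 'wrist_force': array([-2.81787686,  0.26411875,  3.18411294]), 'wrist_torque': array([-0.11672069,  0.86488832, -0.01747667]), 'finger_force': 29.996860027313232, 'width': 0.0162231973400744}
```

carry_out(commands=[[0,0,-0.01,0,0,0],[0,0,-0.03,0,0,0],[0,0,-0.055,0,0,0],[0,0,-0.08,0,0,0],[0,0,-0.105,0,0,0]])

```text
time: 5.85
tool_pos: [0.4552, -0.348, 0.1961]
ee_rot: [3.138, 0.003, 1.689]
wrist_force: [0.3, -0.1, -0.2]
width: 0.0157
finger_force: 30.0
```

carry_out(commands=[[0,0,-0.01,0,0,0],[0,0,-0.02,0,0,0],[0,0,-0.02,0,0,0],[0,0,-0.02,0,0,0],[0,0,-0.02,0,0,0]])

```text
time: 6.35
tool_pos: [0.454, -0.3478, 0.2132]
ee_rot: [3.141, 0.001, 1.689]
wrist_force: [0.7, -0.2, -0.1]
width: 0.0157
finger_force: 30.0
```

Run:
```python
from bench import *
from h import *
o=get_obs();print({k:np.round(o[k],4) for k in("time","tool_pos","ee_rot","wrist_force","wrist_torque","width","finger_force")})
s=snapshot("wrist");np.savez("pics/held.npz",**s);t=snapshot("side");np.savez("pics/heldside.npz",**t)
a=cv2.resize(s["img"][190:330,200:350],None,fx=4,fy=4,interpolation=2)
tp=o["tool_pos"]+[0,0,-.08];c=t["R"]@tp+t["t"];u,v=int(t["fx"]*c[0]/c[2]+t["cx"]),int(t["fy"]*c[1]/c[2]+t["cy"]);print(u,v)
b=cv2.resize(t["img"][v-50:v+30,u-25:u+25],(350,560),interpolation=2)
out=np.zeros((560,960,3),np.uint8);out[:,:600]=a;out[:,610:]=b
cv2.imwrite("pics/held.png",cv2.resize(out,(800,466))[:,:,::-1])
```

```text
{'time': np.float64(6.35), 'tool_pos': array([ 0.454 , -0.3478,  0.2132]), 'ee_rot': array([3.1413e+00, 7.0000e-04, 1.6889e+00]), 'wrist_force': array([ 0.7145, -0.2109, -0.0876]), 'wrist_torque': array([-0.05  ,  0.0536, -0.0425]), 'width': np.float64(0.0157), 'finger_force': np.float64(29.9985)}
355 290
```

View pics/held.png

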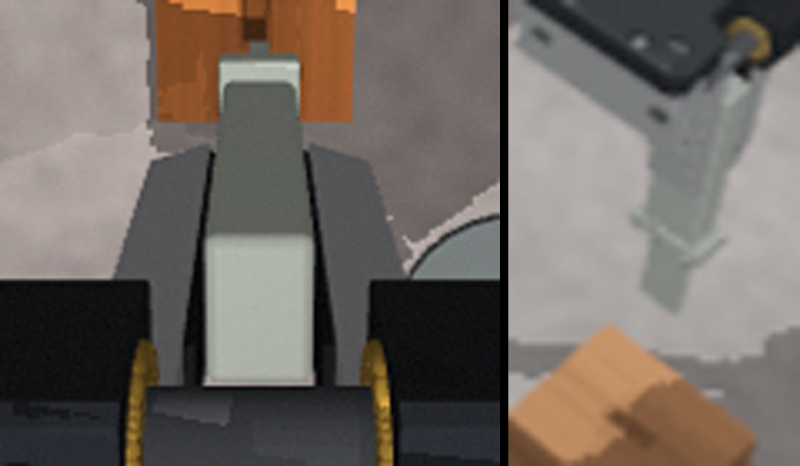

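The wrist crop shows the blade tip edge at row ~202, col ~277 in the full image, and the grip's top front edge at row ~260.5. The blade looks straight, and the side view confirms it's upright. Next I'll compute the tip's offset in the tool frame.

Run:
```python
from bench import *
from h import *
o=get_obs();s=dict(np.load("pics/held.npz"));R=Ro.from_euler("xyz",o["ee_rot"])
for n,u,v,z in(("tip edge +9",277.5,202.3,.08),("shoulder low +16",277.7,207,.04),("top front +12",278,260.5,-.05),("top back -12",278,305.6,-.05),):
    p=ray(s,u,v,o["tool_pos"][2]-z);print(n,(R.inv().apply(p-o["tool_pos"])*1000).round(1))
g=cv2.cvtColor(s["img"],cv2.COLOR_RGB2GRAY);print(g[196:214,[276,278,280]].T)
for st,t in(("stud",[.468,.0116,.027]),):
    print(rel(o,[t[0],t[1],t[2]+.13],1.691))
```

```text
tip edge +9 [[10.5  1.9 80. ]]
shoulder low +16 [[16.4  2.  40. ]]
top front +12 [[ 13.6   2.1 -50. ]]
top back -12 [[-10.3   2.1 -50. ]]
[[ 42  45  45  44  43  46  72  96  94  95  92  99 142 185 182 181 183 179]
 [ 39  44  43  39  41  46  73  97  96  92  90  98 143 198 183 183 182 179]
 [ 73  73  73  76  76  75  81  88  87  92  90  97 146 199 180 180 182 180]]
[ 0.3554  0.0561  0.0561  0.0006  0.0011 -0.0022]
```

carry_out(commands=[[0.03,0.005,0,0,0,0],[0.07,0.011,0,0,0,0],[0.11,0.018,0.01,0,0,0],[0.15,0.024,0.02,0,0,0],[0.19,0.03,0.025,0,0,0]])

```text
time: 6.95
tool_pos: [0.4611, -0.1544, 0.1878]
ee_rot: [3.141, 0.002, 1.688]
wrist_force: [-0.5, 0.7, -0.8]
width: 0.0157
finger_force: 30.0
```

carry_out(commands=[[0.04,0.006,0.005,0,0,0],[0.08,0.013,0.01,0,0,0],[0.12,0.02,0.02,0,0,0],[0.15,0.024,0.03,0,0,0],[0.164,0.026,0.03,0,0,-0.002]])

```text
time: 7.45
tool_pos: [0.4669, 0.0124, 0.1567]
ee_rot: [-3.14, 0.001, 1.694]
wrist_force: [-0.6, -0.5, -0.9]
width: 0.0161
finger_force: 30.0
```

Run:
```python
from bench import *
from h import *
snapshot("wrist");o=get_obs();print(rel(o,[.4675,.0103,.115],1.691),{k:np.round(o[k],4) for k in("time","tool_pos","ee_rot","wrist_force")})
s=snapshot("wrist");np.savez("pics/s1.npz",**s)
cv2.imwrite("pics/s1.png",cv2.resize(s["img"][150:320,200:350],None,fx=3.5,fy=3.5,interpolation=2)[:,:,::-1])
```

```text
[-0.003  -0.0002  0.0424 -0.0003  0.0001  0.0038] {'time': np.float64(7.5), 'tool_pos': array([0.4674, 0.0134, 0.1574]), 'ee_rot': array([-3.1413e+00,  1.0000e-04,  1.6948e+00]), 'wrist_force': array([-0.07  ,  0.7707, -1.1078])}
```

View pics/s1.png

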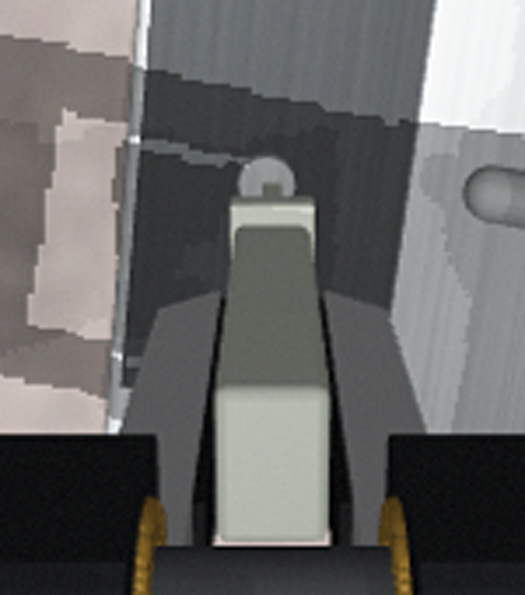

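The stud circle is at about (276,203), with the blade tip just in front of it at column 278. I'll compute the remaining offset directly.

Run:
```python
from bench import *
from h import *
o=get_obs();s=dict(np.load("pics/s1.npz"));R=Ro.from_euler("xyz",o["ee_rot"])
print(o["tool_pos"])
for u,v,z in((276.1,203,.027),(277.7,202.3,o["tool_pos"][2]-.08)):
    p=ray(s,u,v,z);print(p,(R.inv().apply(p-o["tool_pos"])*1000).round(1))
```

```text
[0.46781595 0.01146926 0.15801147]
[[0.46815535 0.01073467 0.027     ]] [[ -0.5   0.2 131. ]]
[[0.46818428 0.02389967 0.07801147]] [[12.5  1.9 80. ]]
```

carry_out(commands=[[-0.002,-0.0015,0.01,0,0,0.003],[-0.002,-0.0015,0.02,0,0,0.003],[-0.002,-0.0015,0.032,0,0,0.003],[-0.002,-0.0015,0.042,0,0,0.003],[-0.002,-0.0015,0.046,0,0,0.003]])

```text
time: 8.05
tool_pos: [0.4663, 0.007, 0.1108]
ee_rot: [-3.14, 0.002, 1.687]
wrist_force: [-0.7, 0.3, -1.0]
width: 0.0161
finger_force: 30.0
```

carry_out(commands=[[0,0,0.001,0,0,0],[0,0,0.002,0,0,0],[0,0,0.003,0,0,0],[0,0,0.004,0,0,0],[0,0,0.005,0,0,0]])

```text
time: 8.55
tool_pos: [0.4676, 0.0074, 0.1083]
ee_rot: [3.139, 0.003, 1.688]
wrist_force: [0.6, 0.1, -0.5]
width: 0.0159
finger_force: 30.0
```

carry_out(commands=[[0,0,0.0005,0,0,0],[0,0,0.001,0,0,0],[0,0,0.0015,0,0,0],[0,0,0.002,0,0,0],[0,0,0.002,0,0,0]])

```text
time: 9.05
tool_pos: [0.4674, 0.0074, 0.1061]
ee_rot: [3.139, 0.003, 1.688]
wrist_force: [0.3, 0.4, 1.2]
width: 0.0159
finger_force: 30.0
```

carry_out(commands=[[0,0,0.001,0,0,0],[0,0,0.001,0,0,0],[0,0,0.002,0,0,0],[0,0,0.002,0,0,0],[0,0,0.002,0,0,0]])

```text
time: 9.55
tool_pos: [0.4674, 0.0074, 0.1041]
ee_rot: [3.139, 0.003, 1.688]
wrist_force: [-0.3, -0.2, 2.7]
width: 0.0156
finger_force: 30.0
```

Run:
```python
from bench import *
import numpy as np
for i in range(3):
    snapshot("wrist");o=get_obs();print({k:np.round(o[k],4) for k in("time","tool_pos","wrist_force","wrist_torque","finger_force")})
```

```text
{'time': np.float64(9.6), 'tool_pos': array([0.4675, 0.0074, 0.1041]), 'wrist_force': array([-0.1725,  0.2697,  2.4765]), 'wrist_torque': array([0.0141, 0.2872, 0.0292]), 'finger_force': np.float64(29.9983)}
{'time': np.float64(9.65), 'tool_pos': array([0.4674, 0.0074, 0.1041]), 'wrist_force': array([-0.1989, -0.6585,  3.0969]), 'wrist_torque': array([0.0071, 0.2906, 0.0281]), 'finger_force': np.float64(29.9983)}
{'time': np.float64(9.7), 'tool_pos': array([0.4675, 0.0074, 0.1041]), 'wrist_force': array([-0.7294,  0.5141,  2.3949]), 'wrist_torque': array([ 0.0269,  0.217 , -0.0091]), 'finger_force': np.float64(29.9984)}
```

carry_out(commands=[[0,0,0,0,0,0],[0,0,0,0,0,0],[0,0,0,0,0,0],[0,0,0,0,0,0],[0,0,0,0,0,0]])

```text
time: 10.2
tool_pos: [0.4675, 0.0074, 0.1039]
ee_rot: [3.139, 0.003, 1.688]
wrist_force: [-0.6, 0.5, 2.5]
width: 0.0159
finger_force: 30.0
```

carry_out(commands=[[0,0,0,0,0,0],[0,0,0,0,0,0],[0,0,0,0,0,0],[0,0,0,0,0,0],[0,0,0,0,0,0]])

```text
time: 10.7
tool_pos: [0.4675, 0.0074, 0.104]
ee_rot: [3.139, 0.003, 1.688]
wrist_force: [0.5, 0.3, 2.6]
width: 0.0158
finger_force: 30.0
```

Run:
```python
from bench import *
from h import *
o=get_obs();print({k:np.round(o[k],4) for k in("time","tool_pos","wrist_force","wrist_torque")})
s=snapshot("wrist");np.savez("pics/s2.npz",**s)
g=cv2.cvtColor(s["img"],cv2.COLOR_RGB2GRAY);print(g[188:212:1,[270,274,277,278,281,285]].T); print(g[205:214,260:296:2])
print(rel(o,[.5885,.1617,.207+.08+.05],1.691))
```

```text
{'time': np.float64(10.7), 'tool_pos': array([0.4675, 0.0074, 0.104 ]), 'wrist_force': array([0.4771, 0.2683, 2.6427]), 'wrist_torque': array([ 0.0186,  0.0522, -0.034 ])}
[[ 64  64  65  67  64  65  62  63  62  62  53  51  56  84 131 155 154 147
  105 102 141 190 194 194]
 [ 62  61  62  61  61  63  61  65  63  62  62  75 129 157 149 144 144 143
  105 105 150 190 193 194]
 [ 65  65  63  63  64  65  62  64  61  63  65  84 150 153 121  95  99  97
  101 108 153 209 193 192]
 [ 65  63  63  63  65  63  64  63  62  61  61  83 142 154 122  98  98  99
  100 107 153 208 192 192]
 [ 60  61  60  62  60  61  61  62  61  62  59  54  69 103 150 148 150 141
  106 105 153 209 193 191]
 [ 66  65  64  69  64  62  64  62  55  57  56  56  56  54  53  54  62  91
   94 104 154 208 195 190]]
[[ 57  54  54  57 149 147 145 143  97  99 117 141 139  57  60  59  56  56]
 [ 55  56  53  83 108 105 107 105  97 100  98 106 106  90  90  56  55  54]
 [ 57  57  54 104 101 102 102 105 105 107 106 104 103 105 107  53  55  56]
 [ 54  56  53 129 141 141 140 150 151 153 153 154 154 155 152  51  55  56]
 [ 53  54  51 189 191 190 191 190 193 208 208 208 209 211 214  52  55  54]
 [ 51  56  52 188 196 194 192 193 194 192 193 192 190 211 216  41  56  53]
 [ 53  53  49 184 193 194 194 194 193 192 190 191 192 190 195  40  56  54]
 [ 55  55  52 186 193 196 194 195 193 194 193 193 193 193 195  39  56  55]
 [ 54  56  45 186 194 191 189 189 189 190 188 189 190 191 196  48  56  55]]
[ 0.1384  0.1388 -0.2331  0.0023  0.0029 -0.0032]
```

carry_out(commands=[[0,0,-0.02,0.0005,0.0005,0],[0,0,-0.06,0.001,0.001,0],[0,0,-0.105,0.002,0.002,0],[0,0,-0.15,0.002,0.002,0],[0,0,-0.195,0.002,0.003,0]])

```text
time: 11.25
tool_pos: [0.4664, 0.0078, 0.2996]
ee_rot: [-3.14, -0.0, 1.688]
wrist_force: [-0.3, -1.0, -0.3]
width: 0.0161
finger_force: 30.0
```

carry_out(commands=[[0.01,0.01,-0.03,0,0,0],[0.04,0.04,-0.038,0,0,0],[0.07,0.07,-0.038,0,0,0],[0.1,0.1,-0.038,0,0,0],[0.125,0.125,-0.038,0,0,0]])

```text
time: 11.75
tool_pos: [0.5774, 0.1483, 0.3354]
ee_rot: [-3.14, 0.0, 1.688]
wrist_force: [0.6, -0.8, -0.7]
width: 0.0156
finger_force: 30.0
```

carry_out(commands=[[0.01,0.01,0,0,0,0],[0.0135,0.0135,0,0,0,-0.003],[0.0135,0.0135,0,0,0,-0.003],[0.0135,0.0135,0,0,0,-0.003],[0.0135,0.0135,0,0,0,-0.003]])

```text
time: 12.25
tool_pos: [0.5879, 0.1607, 0.3375]
ee_rot: [3.141, 0.0, 1.69]
wrist_force: [-0.1, 0.4, -1.3]
width: 0.0157
finger_force: 30.0
```

Run:
```python
from bench import *
from h import *
o=get_obs();print({k:np.round(o[k],4) for k in("time","tool_pos","ee_rot","wrist_force","wrist_torque")})
s=snapshot("wrist");np.savez("pics/d1.npz",**s)
print(rel(o,[.5885,.1616,.292],1.691))
g=cv2.cvtColor(s["img"],cv2.COLOR_RGB2GRAY);print(g[182:208:2,260:296:2])
```

```text
{'time': np.float64(12.25), 'tool_pos': array([0.5879, 0.1607, 0.3375]), 'ee_rot': array([3.1408e+00, 1.0000e-04, 1.6896e+00]), 'wrist_force': array([-0.0849,  0.446 , -1.327 ]), 'wrist_torque': array([-0.0545,  0.0915, -0.0231])}
[ 0.0008  0.0007  0.0455  0.0008  0.0001 -0.0014]
[[124 121 120 119  83  22  26  32  29  31  33  35  31  29  24  14 116 106]
 [122 119 119 121  54  22  24  29  31  29  32  32  33  27  25  18 113 107]
 [120 117 118 119  26  25  29  33  33  31  33  31  29  31  23  26 114 109]
 [119 119 117 117  26  21  25  29  27  31  29  29  28  26  19  31 110 112]
 [118 118 117 120   4  14  23  31  73  70  61  18  15  16  13  41 115 113]
 [118 118 116 114   5  15  47 117 143 141 147 125  44  15  14  54 114 113]
 [ 60  73  68  93  10  16 139 141 141 138 141 137 136  32  12  56 114 112]
 [121 127 123 107   9  49 140 141 138 137 138 137 138  80   9  93 110 113]
 [134 156 152 143   5  73 134 139 136 137 141 135 134 114  10  79  81  78]
 [135 153 153 141  13  52 135 138 136 135 141 135 135 108   7 148 144 139]
 [135 154 149 103  12  25 137 132 109 109 123 133 136   7  16 154 154 151]
 [132 152 151  97  12  11  43 128  89  91 107 134  45  12  28 151 151 151]
 [133 141 152  75  76  76  73  72  89  90  92  71  74  77  75 151 148 148]]
```

carry_out(commands=[[0,0,0.01,0,0,0],[0.001,0.001,0.02,0,0,0],[0.001,0.001,0.03,0,0,0],[0.001,0.001,0.04,0,0,0],[0.001,0.001,0.0455,0,0,0]])

```text
time: 12.8
tool_pos: [0.5886, 0.1627, 0.2893]
ee_rot: [-3.139, 0.0, 1.691]
wrist_force: [-0.2, 0.6, -1.4]
width: 0.0159
finger_force: 30.0
```

carry_out(commands=[[0,0,0.001,0,0,0],[0,0,0.002,0,0,0],[0,0,0.003,0,0,0],[0,0,0.004,0,0,0],[0,0,0.005,0,0,0]])

```text
time: 13.3
tool_pos: [0.5893, 0.1628, 0.2869]
ee_rot: [3.141, -0.0, 1.691]
wrist_force: [-0.0, -0.6, 0.1]
width: 0.0161
finger_force: 30.0
```

carry_out(commands=[[0,0,0.001,0,0,0],[0,0,0.002,0,0,0],[0,0,0.003,0,0,0],[0,0,0.0035,0,0,0],[0,0,0.0035,0,0,0]])

```text
time: 13.8
tool_pos: [0.5893, 0.163, 0.2831]
ee_rot: [3.141, -0.0, 1.691]
wrist_force: [0.1, 1.1, 2.6]
width: 0.0162
finger_force: 30.0
```

Run:
```python
from bench import *
import numpy as np
for i in range(4):
    snapshot("wrist");o=get_obs();print({k:np.round(o[k],4) for k in("time","tool_pos","wrist_force","wrist_torque","finger_force")})
```

```text
{'time': np.float64(13.85), 'tool_pos': array([0.5893, 0.1629, 0.2832]), 'wrist_force': array([-0.7985,  0.8921,  1.8248]), 'wrist_torque': array([ 0.1414, -0.098 ,  0.0181]), 'finger_force': np.float64(29.9998)}
{'time': np.float64(13.9), 'tool_pos': array([0.5893, 0.1629, 0.2832]), 'wrist_force': array([1.0221, 2.1492, 1.3718]), 'wrist_torque': array([ 0.1953, -0.092 ,  0.0129]), 'finger_force': np.float64(29.9999)}
{'time': np.float64(13.95), 'tool_pos': array([0.5893, 0.1629, 0.2832]), 'wrist_force': array([0.0463, 0.7574, 1.4776]), 'wrist_torque': array([ 0.216 , -0.0438,  0.0258]), 'finger_force': np.float64(29.9999)}
{'time': np.float64(14.0), 'tool_pos': array([0.5893, 0.1629, 0.2831]), 'wrist_force': array([1.0195, 0.6056, 2.2038]), 'wrist_torque': array([ 0.1567, -0.083 , -0.0183]), 'finger_force': np.float64(29.9999)}
```

~2.5 N contact, handle deflection about 0.02 rad. I'll hold for a second, then lift.

carry_out(commands=[[0,0,0,0,0,0],[0,0,0,0,0,0],[0,0,0,0,0,0],[0,0,0,0,0,0],[0,0,0,0,0,0]])

```text
time: 14.5
tool_pos: [0.5892, 0.1627, 0.2829]
ee_rot: [3.141, -0.0, 1.691]
wrist_force: [0.4, 0.5, 2.2]
width: 0.0158
finger_force: 30.0
```

carry_out(commands=[[0,0,0,0,0,0],[0,0,0,0,0,0],[0,0,0,0,0,0],[0,0,0,0,0,0],[0,0,0,0,0,0]])

```text
time: 15.0
tool_pos: [0.5892, 0.1627, 0.2829]
ee_rot: [3.142, -0.0, 1.691]
wrist_force: [1.6, 0.8, 2.4]
width: 0.016
finger_force: 30.0
```

carry_out(commands=[[0,0,-0.005,0,0,0],[0,0,-0.02,0,0,0],[0,0,-0.04,0,0,0],[0,0,-0.05,0,0,0],[0,0,-0.05,0,0,0]])

```text
time: 15.5
tool_pos: [0.5895, 0.1626, 0.3347]
ee_rot: [3.139, 0.0, 1.691]
wrist_force: [0.3, 0.3, 0.1]
width: 0.0159
finger_force: 30.0
```

Run:
```python
from bench import *
from h import *
o=get_obs();print({k:np.round(o[k],4) for k in("time","tool_pos","ee_rot","wrist_force","wrist_torque")})
yr=np.pi/2-np.radians(15.95);print(yr,rel(o,[.4425,.359,.25],yr))
s=dict(np.load("pics/top0.npz"));W=cloud(s)
m=(W[...,2]>.12)&(W[...,1]>.2)&(W[...,1]<.42)&(W[...,0]>.5);print(np.nanmin(W[m],0),np.nanmax(W[m],0))
```

```text
{'time': np.float64(15.5), 'tool_pos': array([0.5895, 0.1626, 0.3347]), 'ee_rot': array([3.1388e+00, 1.0000e-04, 1.6906e+00]), 'wrist_force': array([0.2807, 0.3179, 0.1251]), 'wrist_torque': array([-0.0885,  0.0362,  0.0541])}
1.292416311101801 [ 0.2125 -0.1227  0.0844  0.0028 -0.0005  0.3982]
[0.6849437  0.2597283  0.12009426] [0.78698077 0.39004828 0.19456586]
```

carry_out(commands=[[0.02,-0.015,0,0,0,0.05],[0.055,-0.035,0,0.001,0,0.12],[0.09,-0.055,0.01,0.001,0,0.2],[0.125,-0.075,0.025,0.002,0,0.26],[0.16,-0.095,0.04,0.003,0,0.32]])

```text
time: 16.0
tool_pos: [0.4743, 0.3109, 0.2913]
ee_rot: [-3.138, 0.002, 1.368]
wrist_force: [-0.0, 1.3, 0.2]
width: 0.0157
finger_force: 30.0
```

carry_out(commands=[[0.02,-0.022,0.02,0,0,0.05],[0.04,-0.043,0.044,0,0,0.078],[0.04,-0.043,0.06,0,0,0.078],[0.04,-0.043,0.06,0,0,0.078],[0.04,-0.043,0.06,0,0,0.078]])

```text
time: 16.5
tool_pos: [0.4411, 0.3575, 0.2323]
ee_rot: [-3.138, 0.002, 1.293]
wrist_force: [-0.2, -0.3, 0.1]
width: 0.0155
finger_force: 30.0
```

Run:
```python
from bench import *
from h import *
o=get_obs();print({k:np.round(o[k],4) for k in("time","tool_pos","ee_rot","wrist_force")})
s=snapshot("wrist");np.savez("pics/r1.npz",**s)
yr=np.pi/2-np.radians(15.95);print(rel(o,[.4425,.3585,.158],yr))
cv2.imwrite("pics/r1.png",cv2.resize(s["img"][130:310,190:370],None,fx=3.3,fy=3.3,interpolation=2)[:,:,::-1])
```

```text
{'time': np.float64(16.5), 'tool_pos': array([0.4411, 0.3575, 0.2323]), 'ee_rot': array([-3.1377e+00,  2.3000e-03,  1.2926e+00]), 'wrist_force': array([-0.1878, -0.276 ,  0.1352])}
[ 0.0015  0.0014  0.0743 -0.0039  0.0023  0.0002]
```

View pics/r1.png

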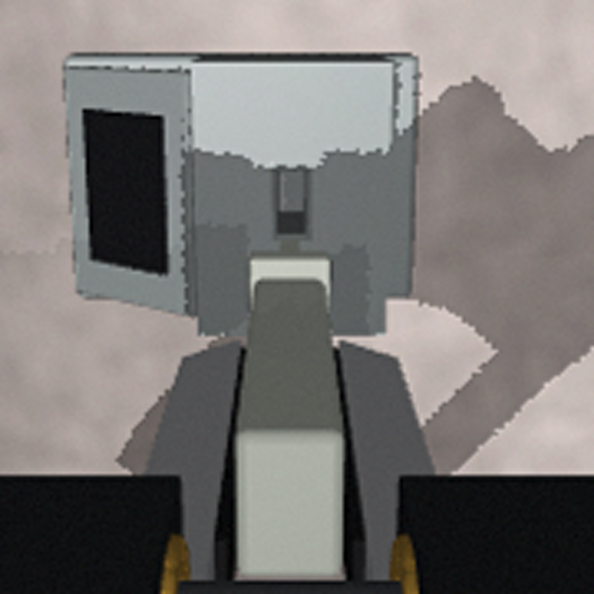

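The slot is at crop (292,200), i.e. image (278.5,190.8), with the blade tip in front of it at column ~277.5. I'll compute the offset the same way as for the stud.

Run:
```python
from bench import *
from h import *
o=get_obs();s=dict(np.load("pics/r1.npz"));R=Ro.from_euler("xyz",o["ee_rot"]);z0=o["tool_pos"][2]
for u,v,z in((278.5,190.8,.065),(278.5,180,.065),(278.5,201.5,.065),(277.3,202.5,z0-.08)):
    p=ray(s,u,v,z);print(p,(R.inv().apply(p-o["tool_pos"])*1000).round(1))
g=cv2.cvtColor(s["img"],cv2.COLOR_RGB2GRAY);print(g[176:206,[276,278,280]].T);print(g[190:207:4,270:288]);
```

```text
[[0.44429698 0.36026771 0.065     ]] [[  3.3   2.2 168.5]]
[[0.44783437 0.37267929 0.065     ]] [[ 16.2   2.2 168.5]]
[[0.44072672 0.34774081 0.065     ]] [[ -9.7   2.2 168.5]]
[[0.44527799 0.36760975 0.15349055]] [[10.6  0.9 80. ]]
[[186 189 189 182 110  82  97 100 108  96  97  98  97  98 110 108  97  96
   56  44  48  47  49  49  54  93  92  93  91  91]
 [186 188 188 189 166  80  98  98  97  97  98  96  97  99  96  96  99  94
   56  47  49  49  48  48  54  93  93  91  92  91]
 [187 188 188 182  91  83 100  98  98  98  99  97  99  97  98 100  99  96
   53  47  45  46  48  46  53  92  92  97  99  96]]
[[113 109  95  77  74 115 110  97  96  98  98  93  65  83  99 111 110 109]
 [110 109 102  78  47  57  56  55  56  53  53  53  58  85 100 108 109 110]
 [111 109 104  81  49  49  49  48  48  49  48  47  61  86 102 110 109 110]
 [108 108 102  91  94  94  92  94  93  91  92  93  91  91  97 110 106 109]
 [ 93  94  92  95  93  92  91  91  88  92  91  97  94  95  95  94  94  94]]
```

carry_out(commands=[[0.001,0.0005,0.015,0,0,0],[0.0017,0.001,0.035,0,0,0],[0.0017,0.001,0.055,0,0,0],[0.0017,0.001,0.07,0,0,0],[0.0017,0.001,0.078,0,0,0]])

```text
time: 17.05
tool_pos: [0.4422, 0.3586, 0.1531]
ee_rot: [-3.137, 0.002, 1.292]
wrist_force: [0.2, -0.4, 0.4]
width: 0.0158
finger_force: 30.0
```

Run:
```python
from bench import *
from h import *
snapshot("wrist");snapshot("wrist");o=get_obs();s=snapshot("wrist");np.savez("pics/r2.npz",**s);print({k:np.round(o[k],4) for k in("time","tool_pos","ee_rot","wrist_force")})
g=cv2.cvtColor(s["img"],cv2.COLOR_RGB2GRAY);print(g[182:214,[275,278,281]].T);print(g[190:210:2,266:292])
```

```text
{'time': np.float64(17.15), 'tool_pos': array([0.4421, 0.3588, 0.1536]), 'ee_rot': array([-3.1371e+00,  2.5000e-03,  1.2923e+00]), 'wrist_force': array([ 0.2281,  0.0633, -1.1824])}
[[191 189 191 190 189 188 180 184 187 106 110 113 114 110  95  88 101 110
   98  99  94  90  91  92  93  98 143 201 204 201 203 200]
 [191 190 190 171 104 110 110 113 111 113 111 114 113 111  95  86 102 101
   99 100  97  96  93  92  92 100 146 202 203 200 202 199]
 [190 192 175 107 113 112 113 113 113 113 112 112 113 110  99  82  96  94
   95  96  93  96  94  93  91 102 144 200 203 200 202 199]]
[[185 189 175 103 103 124 188 185 187 187 177 111 111 113 111 113 114 113
  112 114 110 114 111 113 111 112]
 [112 112 111 112 112 112 111 110 112 110 111 112 111 113 112 112 113 114
  113 113 111 112 112 109 113 112]
 [112 114 112 113 113 111 113 111 113 114 112 114 113 111 110 113 112 113
  114 113 111 109 110 113 112 112]
 [111 112 114 107  92  93  93  94  93  95  95  93  95  95  95  99  96  99
   97 112 113 112 111 110 112 110]
 [110 112 112 109  83  78  58  98 113 101 100 101 102 101 103  96  69  83
   84 107 113 112 114 111 109 109]
 [112 111 115 109  85  80  59  97 100  98  99  98  99  98 100  95  68  80
   84 109 112 111 110 112 112 112]
 [110 112 109  95  73  71  56 100 110  94 100  97  97  97  98  93  67  79
   84 106 112 114 112 112 110 113]
 [ 97  99  98  96  73  71  55  97 110  91  93  93  93  96  99  94  67  82
   88 107 113 113 111 111 110 111]
 [ 94  94  93  93  91  87  81  98  98  93  94  93  92  93  93  91  83  91
   90  98  97  98  98 105 111 112]
 [129 146 144 143 143 145 144 144 144 143 142 145 146 143 145 144 145 144
  148 144 145 144 144 113 109 111]]
```

Aligned: slot centre column ~277, blade ~277.5, and the front edges match within 0.5 mm. Inserting.

carry_out(commands=[[0,0,0.004,0,0,0],[0,0,0.008,0,0,0],[0,0,0.012,0,0,0],[0,0,0.016,0,0,0],[0,0,0.02,0,0,0]])

```text
time: 17.7
tool_pos: [0.4424, 0.3594, 0.1347]
ee_rot: [-3.139, 0.001, 1.293]
wrist_force: [-0.5, 0.8, -1.2]
width: 0.0158
finger_force: 30.0
```

carry_out(commands=[[0,0,0.005,0,0,0],[0,0,0.01,0,0,0],[0,0,0.015,0,0,0],[0,0,0.02,0,0,0],[0,0,0.024,0,0,0]])

```text
time: 18.2
tool_pos: [0.4423, 0.3593, 0.1104]
ee_rot: [-3.138, 0.001, 1.293]
wrist_force: [0.1, -0.1, -1.6]
width: 0.0157
finger_force: 30.0
```

carry_out(commands=[[0,0,0.002,0,0,0],[0,0,0.003,0,0,0],[0,0,0.004,0,0,0],[0,0,0.005,0,0,0],[0,0,0.0055,0,0,0]])

```text
time: 18.7
tool_pos: [0.4424, 0.3594, 0.1057]
ee_rot: [-3.139, 0.0, 1.293]
wrist_force: [-0.9, 0.1, -0.6]
width: 0.0153
finger_force: 30.0
```

carry_out(commands=[[0,0,0.0003,0,0,0],[0,0,0.0005,0,0,0],[0,0,0.0005,0,0,0],[0,0,0.0005,0,0,0],[0,0,0.0005,0,0,0]])

```text
time: 19.2
tool_pos: [0.4424, 0.3594, 0.1051]
ee_rot: [-3.139, 0.001, 1.293]
wrist_force: [-0.1, 0.6, -1.0]
width: 0.0156
finger_force: 30.0
```

Not bottomed yet, so a little further until the force rises.

carry_out(commands=[[0,0,0.0005,0,0,0],[0,0,0.001,0,0,0],[0,0,0.0015,0,0,0],[0,0,0.0015,0,0,0],[0,0,0.0015,0,0,0]])

```text
time: 19.7
tool_pos: [0.4424, 0.3594, 0.105]
ee_rot: [-3.139, -0.0, 1.293]
wrist_force: [-3.1, -1.3, 4.3]
width: 0.016
finger_force: 30.0
```

It's seated, so I'll release and withdraw upwards.

carry_out(commands=[[0,0,-0.0012,0,0,0],[0,0,-0.0012,0,0,0],[0,0,-0.0012,0,0,0],[0,0,-0.0012,0,0,0],[0,0,-0.0012,0,0,0]], jaw=0.6)

```text
time: 20.2
tool_pos: [0.4423, 0.3593, 0.1044]
ee_rot: [-3.138, 0.001, 1.293]
wrist_force: [0.9, 0.4, -0.7]
width: 0.0525
finger_force: 0.0
```

carry_out(commands=[[0,0,0,0,0,0],[0,0,-0.02,0,0,0],[0,0,-0.05,0,0,0],[0,0,-0.085,0,0,0],[0,0,-0.12,0,0,0]])

```text
time: 20.7
tool_pos: [0.4424, 0.3592, 0.2256]
ee_rot: [-3.138, 0.001, 1.293]
wrist_force: [0.1, 0.2, -0.8]
width: 0.0562
finger_force: 0.0
```

carry_out(commands=[[0,0,-0.02,0,0,0],[0,0,-0.03,0,0,0],[0,0,-0.03,0,0,0],[0,0,-0.03,0,0,0],[0,0,-0.03,0,0,0]])

```text
time: 21.2
tool_pos: [0.4422, 0.3589, 0.2525]
ee_rot: [-3.136, 0.004, 1.293]
wrist_force: [-1.1, -0.1, -0.5]
width: 0.056
finger_force: 0.0
```

Run:
```python
from bench import *
from h import *
o=get_obs();s=snapshot("wrist");print({k:np.round(o[k],4) for k in("time","tool_pos","wrist_force","width")})
W=cloud(s);Z=W[...,2];near=np.hypot(W[...,0]-.4425,W[...,1]-.3597)<.05
t=near&(Z>.13)&(Z<.17);print("top z",np.nanpercentile(Z[t],[50,95]),rect(t,s,.155))
```

```text
{'time': np.float64(21.2), 'tool_pos': array([0.4422, 0.3589, 0.2525]), 'wrist_force': array([-1.0866, -0.1377, -0.4829]), 'width': np.float64(0.056)}
top z [0.15500328 0.15628389] ((445.33416748046875, 363.74072265625), (27.564594268798828, 15.457559585571289), 74.13436889648438)
```

The top of the paddle is at 155 mm, which is exactly home, and it stands upright. Handing in.

```bash
python3 -c "
from bench import *
print(close_job())"
```

```text
the job is handed in; nothing more can be done
None
```

The paddle's tip rested on the drip-tray stud, then on the handle disc, for over a second each at about 2–3 N. It now stands released in the grey reader, with its top measured at 155 mm (home); the job is handed in, but no verdict was returned.

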